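# Lock the tube carrier onto the end-over-end mixer

## Robot

A 6-joint arm with a two-finger parallel gripper is mounted at the origin on the work surface. World frame = base frame: x ahead of the robot, y to its left, z up, the work surface at z = 0. Lengths are in m, angles in rad, forces in N, time in s.
With the tool pointing down it reaches from about 0.3 to 0.875 m from the base axis. Payload 6.4 kg.
Tool frame: the origin (TCP) lies midway between the tips of the shut fingers; the grasp point (between the pads) lies 19 mm behind it (ctrl.tcp_to_grasp is the distance from the TCP to the grasp point, in m); z points along the fingers, y is the direction in which the jaws open and shut (so a half turn about z gives the same grasp; the last joint's range is limited). The gripper opens to 85 mm and grips with 20 to 120 N. Pads are 22 mm wide; open, the fingers measure 114 mm over their backs; the gripper's body (76 mm by 85 mm) begins 54 mm behind the grasp point. The pads swing forward as they close: fully open they stand 13 mm farther back than shut.
Start: joints at [1.095, 0.181, 1.607, -0, 1.354, -0.206], TCP at [0.153, 0.554, 0.231] pointing down, gripper open.
Joint ranges: [-2.99, 2.99], [-0.89, 2.07], [0.3, 2.58], [-1.14, 4.28], [0, 2.63], [-3.12, 3.12]. Speed limits (rad/s): [2.57, 2.57, 3.01, 3.14, 3.14, 3.14].

## Interface

Orientations are given as a unit quaternion [w, x, y, z].
In Python, from bench import monitor, imaging, order, spotter, ctrl gives the robot as it stands.
- The arm moves only by the shell command python3 -m pendant 'ROWS'. ROWS is JSON, a list that holds one entry, the list of rows, each a list of 5 numbers: the shift along the world's x, y, z in mm, then the turn about the world's z in degrees, then the finger opening in mm, from 0 to 85.4. A call has 1 to 8 rows; each row shifts and turns the commanded pose from where the row before left it; what a row does not reach is not made up. A row lasts 1/8 s, in which the tool goes at most 62.5 mm and 10.7 degrees, less where a joint would pass 70% of its speed; a pose out of reach is approached as far as the arm can. A call with a gripper value outside its range is refused whole. The fingers move at their own pace and stop on an object; the grip force is fixed at half the most. Time passes only in rows, so rows that do not move let the fingers close. It gives the time, the measured TCP pose, the force and the opening at its end, in the units of the state.
- monitor.get_obs(): the state, without advancing time (a new reading comes with each control period).
- imaging.camera(name): name is "scene" or "top" or "wrist"; returns a dict with "img" (480x640x3 uint8, red, green, blue), "vfov" (degrees; the focal length in pixels is half the picture's height over the tangent of half this angle, whatever the lens; pixels are square), "cx", "cy" (the principal point, pixels), "origin" and "orientation" of the camera in the world. Camera axes: x right, y down, z forward; pixel columns grow to the right and rows downward; lengths in m; the calibration is good to about 2 mm. A picture is of the moment at which its call begins. There is no depth.
- order.hand_in(): hands the job in, once; it reports no verdict.
Trained networks look in the newest picture that a camera, given by its name, has taken for a name from the list of things; names that differ only in an ending like _2 or _b are one class to them, and where a whole thing is asked for, a point or a joint stands for the part that bears it (a point fixed in the world has none). Each returns a list of dicts, best first, with "confidence" (0 to 1); they miss things now and then, are a little off and sometimes report something else, mostly with a low value. They report only what shows in the picture. A call takes as long as a camera call.
- spotter.recognise(camera, thing): "at" ([x, y, z] in m, in the coordinates of the camera as it stood for that picture, good to about 4 mm: the middle of the surface that is visible of it).
- spotter.tip_of(camera, thing): "at" ([x, y, z] in m, in the coordinates of the camera as it stood for that picture, good to about 4 mm: a listed point, or the origin of a listed thing).
The state is a dict: "time_s": time; "q": joint angles; "dq": joint speeds; "joint_efforts": joint torques, N m; "eef_pos": TCP position; "eef_rot": TCP orientation; "wrist_force": force on the tool from outside, world axes, zero at the start; "torque": the same for the moment, N m; "opening": opening from 0.0 (shut) to 1.0 (fully open).
Only numpy, scipy, OpenCV 4.12 (cv2) and the standard library are available. Lean on these libraries where they do the work, as an engineer would, in place of code of your own. Each camera call takes 0.05 s, during which the arm holds its last target. There are 200 camera calls.

## Task

Get the end-over-end tube mixer ready to run: slide its tube carrier back along the square shaft until it is fully home against the shoulder, then take the lock pin standing in the green rack and push it through the cross hole near the end of the shaft until its collar sits on the shaft. Then swing the pin's sprung ring over the end of the shaft until it snaps down round it, and leave the tubes in the rack and the other things on the bench standing where they are.

Things in the scene. Friction and masses are not known exactly. Their poses are not given: they have to be found in the camera images.
- mixer: The end-over-end mixer, fixed: grey base, white motor housing 170 mm wide and 232 mm high. Origin on the bench under the point where the shaft leaves the bearing flange; -x is the way the shaft points. The shaft's axis is level, 170 mm up; first comes a round shoulder 42 mm across and 45 mm long, then a 24 mm square bar.
- hole (a point): Centre of the upper mouth of the 13.5 mm cross hole, which runs square through the 24 mm bar, 20 mm from its free end. Axes: z comes out of the hole, square to the bar's face, leaning as the shaft has stopped; -x runs to the free end. A spring plunger in the hole's +x wall grips the pin: 5 to 15 N push it past; the pin is home only when its collar meets the bar.
- shaft (a joint): Turn of the unpowered shaft, with carrier and hole, about its own length, rad: 0 = hole upright; starts within 0.35 either way. Geared: it takes about 0.5 N m to turn it and it stays where it is left. No setting is asked for.
- shaft_end (a point): Centre of the shaft's free end face, on its axis; axes as those of the hole.
- carrier (a joint): How far the carrier stands out from home along the shaft, m: 0 = home against the shoulder, grows towards the free end. Starts at 0.019 to 0.028, where its hub covers the hole. Slides stiffly (about 3 N) and stays where it is left.
- carrier_face (a point): Centre of the outer face of the carrier's black hub boss (38 mm square, 8 mm long), on the shaft's axis; axes as the hole's. 8 mm behind it is the flat front of the carrier's bar: 240 mm along y, 42 mm along z. Behind the bar hang six capped glass tubes, reaching 53 mm either side of the axis along z. At home this face is 11 mm from the hole's centre line.
- pin_grip (a point): Centre of the black grip of the loose lock pin (86 mm long, about 0.11 kg). Axes: z along the pin, away from its tip; the ring pivots about y; -x is the side where the open ring sticks out. Grip: 26 mm (x) by 16 mm (y) by 32 mm (z). Below it a steel collar, 19 mm across, 14 mm high; then the 12 mm pin, 40 mm long, its last 9 mm tapering to 6 mm.
- pin_collar (a point): Centre of the underside of the pin's collar, 30 mm below pin_grip; axes as pin_grip's. Home: this point on the hole's mouth, the pin's -x along the shaft's -x so that the ring can pass over the shaft's free end.
- ring (a joint): Angle of the pin's ring, rad: 0 = open stop, ring square to the pin; grows as it folds towards the tip; 1.6 = closed stop, ring lying along the pin and so all round the shaft. A spring drives it to the nearer stop: it snaps over at 0.8. About 3 N at its far end moves it off a stop.
- ring_end (a point): Middle of the far end of the ring's wire, turning with the ring, 56 mm from its pivot; the pivot is on the pin's axis, 7 mm above the collar's underside. The ring is of 4 mm steel wire, 58 mm across (middle of wire).
- rack: Green rack, fixed, 180 (x) by 52 by 51 mm high, origin under its centre; three wells 13.5 mm across, 56 mm apart along x. The pin stands in one, its collar resting on the rack's top, ring out over the rack's +y side; capped tubes stand in the two others, tops 106 mm above the bench.
- tube_a: Bystander: 100 mm capped glass tube standing in a well of the rack; origin under its centre.
- tube_b: Bystander: the second such tube.
- beaker: Bystander: glass beaker, 68 mm across, 88 mm high; origin under its centre.
- dishes: Bystander: stack of three dishes, 94 mm across, 47 mm high; origin under its centre.
- marker: Bystander: marker pen lying on the bench, 135 mm long, along x; origin under its middle.
- tip_box: Bystander: box of pipette tips, 126 x 86 x 71 mm; origin under its centre.

How it is judged:
By the outcome, as a careful person would: the job done as asked, in the order asked, and still so for the second after the job is handed in, with the robot touching nothing.
It also fails if it takes over 61 s, if anything falls off the work surface, if the arm or the gripper's body presses on something with over 40 N, if the wrist force passes 120 N, or if a joint passes its speed limit or range.

## Working session

There is one attempt and no reset: what is moved stays moved. The work goes in short steps, Python scripts to look and compute and a shell command to move; the robot and the scene stay as the last step left them, time stands still between calls to the robot, and variables do not carry over. Pictures are saved under pics/ and viewed, about 8 in all and at most 12, crops included, and the job is handed in when it is done.

```bash
ls; mkdir -p pics; cat > h.py <<'E'
import numpy as np, cv2
from scipy.spatial.transform import Rotation as R
from bench import monitor, imaging, order, spotter, ctrl
def rot(q): return R.from_quat([q[1],q[2],q[3],q[0]])
def cam(n,save=None):
    c=imaging.camera(n)
    if save: cv2.imwrite(f'pics/{save}.png',c['img'][:,:,::-1])
    return c
def w(c,p): return rot(c['orientation']).apply(p)+np.array(c['origin'])
def pix(c,P):
    p=rot(c['orientation']).inv().apply(np.array(P)-c['origin']); f=240/np.tan(np.radians(c['vfov']/2))
    return np.array([c['cx']+f*p[0]/p[2],c['cy']+f*p[1]/p[2]])
def find(c,n,names,fn='tip_of'):
    for t in names:
        try:
            for d in getattr(spotter,fn)(n,t)[:2]: 
                P=w(c,d['at']); print(n,t,np.round(P*1000,1),round(d['confidence'],2),np.round(pix(c,P)))
        except Exception as e: print(t,e)
E
python3 - <<'E'
from h import *
for n in ['scene','top']:
    c=cam(n,n+'0'); print(n,c['origin'],c['orientation'],c['vfov'])
    find(c,n,['mixer','hole','shaft_end','carrier_face','pin_grip','pin_collar','ring_end','rack','tube_a','beaker','dishes','marker','tip_box'])
o=monitor.get_obs();print(o['time_s'],o['eef_pos'],o['eef_rot'],ctrl.tcp_to_grasp)
E
```

```text
pics
scene [1.03352375 0.38618773 0.64941753] [-0.19866677  0.45593405  0.79491819 -0.34750644] 52.15551485548041
scene hole [568.3 -42.6 183.3] 0.78 [231. 193.]
scene shaft_end [568.5 -25.3 173. ] 0.92 [241. 202.]
scene carrier_face [566.6 -28.6 175.7] 0.86 [239. 199.]
scene pin_grip [510.3 285.5  80.4] 0.68 [432. 292.]
scene pin_collar [504.4 292.1  55.7] 0.61 [435. 302.]
scene ring_end [510.3 346.   65.3] 0.69 [469. 314.]
scene rack [509.  286.9   5.6] 0.7 [426. 322.]
scene rack [509.  345.1  66.9] 0.43 [469. 313.]
scene beaker [419.8 125.8  -0.9] 0.86 [362. 258.]
scene beaker [ 5.738e+02 -1.328e+02  4.000e-01] 0.5 [203. 258.]
scene dishes [ 6.926e+02  8.970e+01 -4.000e-01] 0.95 [264. 355.]
scene marker [542.3 106.1   2.1] 0.89 [321. 295.]
scene marker [419.  124.6   3.6] 0.69 [362. 255.]
scene tip_box [6.829e+02 2.352e+02 6.000e-01] 0.8 [349. 392.]
top [0.43608522 0.10816616 0.81204545] [ 0.0726347  -0.70035067  0.70725928 -0.0633833 ] 57.74311299442287
top mixer [ 576.7 -132.7   -1.7] 0.83 [446. 254.]
top hole [563.5 -43.9 179.7] 0.6 [421. 242.]
top shaft_end [571.4 -23.4 167.2]
[... 186 characters left out ...]
llar [505.3 294.1  51.7] 0.62 [213. 292.]
top pin_collar [508.6 341.8  55.9] 0.55 [185. 290.]
top ring_end [509.3 340.9  58. ] 0.79 [185. 289.]
top rack [ 5.069e+02  2.873e+02 -3.000e-01] 0.73 [223. 293.]
top tube_a [565.6 291.8   5.2] 0.58 [221. 262.]
top tube_a [447.2 286.2   4.4] 0.5 [222. 326.]
top beaker [421.6 123.8   1.2] 0.88 [311. 339.]
top dishes [689.2  91.8   2.2] 0.7 [326. 198.]
top marker [541.9 110.2   0.8] 0.85 [318. 274.]
top marker [570.6 -22.8 166.5] 0.26 [405. 240.]
top tip_box [683.4 237.7  -6. ] 0.72 [252. 203.]
top tip_box [512.4 341.   56. ] 0.62 [185. 288.]
1.4 [0.15324386 0.55420028 0.23127477] [-9.12803111e-06  1.34484422e-01  9.90915708e-01 -1.86388431e-05] 0.0187
```

View pics/scene0.png

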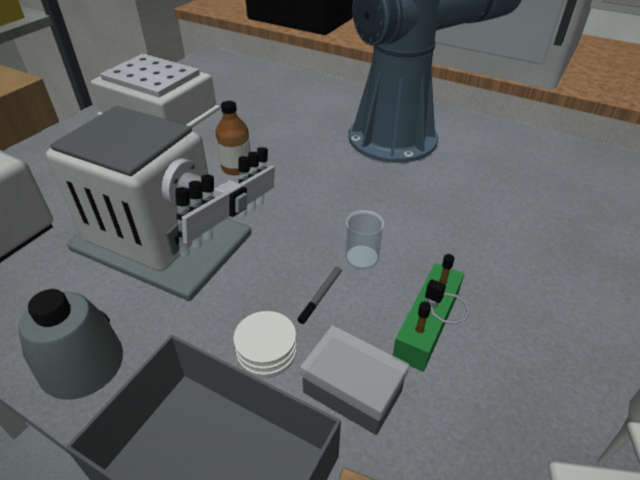

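View pics/top0.png

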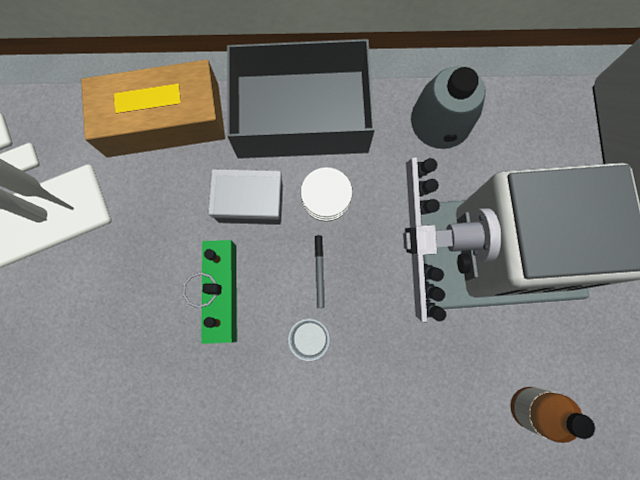

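The scene view shows the mixer at upper left with its shaft pointing along +y (shaft end at px 241,202), and the bar running from 182,232 to 275,172. The top view shows the pin in the middle well (212,289), its ring out towards +y. I'll move to just in front of the shaft end and look from close by.

```bash
python3 -m pendant '[[[30,-36,3,-5,0],[30,-36,3,-5,0],[30,-36,3,-5,0],[30,-36,3,-5,0],[30,-36,3,-5,0],[30,-36,3,-5,0],[30,-36,3,-5,0],[30,-36,3,-5,0]]]'; python3 -m pendant '[[[30,-36,3,-5,0],[30,-36,3,-5,0],[30,-36,3,-5,0],[30,-36,3,-5,0],[30,-36,3,-5,0],[27,-14,0,-6,0],[0,0,0,0,0]]]'
python3 - <<'E'
from h import *
c=cam('wrist','w1'); print(c['origin'],c['vfov'])
find(c,'wrist',['hole','shaft_end','carrier_face','mixer'])
c=cam('scene','s1')
cv2.imwrite('pics/s1c.png',cv2.resize(c['img'][120:300,140:340,::-1],None,fx=4,fy=4,interpolation=3)[:600])
E
```

```text
time_s: 2.4
eef_pos: [0.3941, 0.265, 0.2556]
eef_rot: [0.0, 0.467, 0.884, 0.0]
wrist_force: [0.5, 0.2, -0.6]
opening: -0.003
time_s: 3.28
eef_pos: [0.5714, 0.0707, 0.2699]
eef_rot: [-0.0, 0.686, 0.728, -0.0]
wrist_force: [0.5, 0.2, -0.0]
opening: 0.003
[0.56797494 0.13551479 0.41197645] 71.57898671258506
wrist hole [568.8 -44.7 179.6] 0.86 [311. 377.]
wrist carrier_face [420.8 124.7  -6.5] 0.49 [201. 150.]
```

View pics/s1c.png

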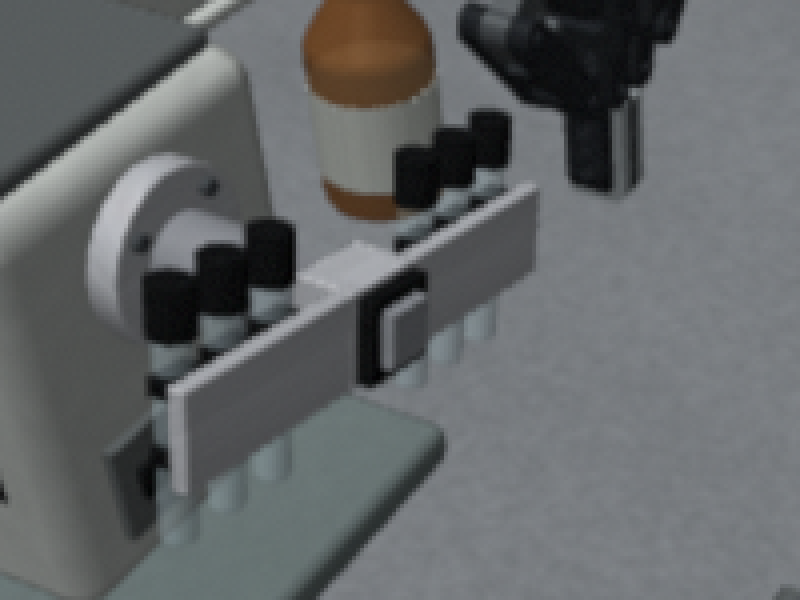

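View pics/w1.png

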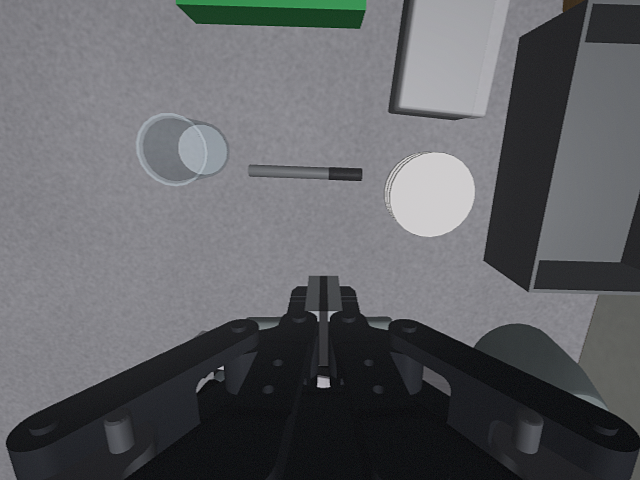

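The crop shows the carrier bar slightly leaning, with front corners at about (183,217), (185,243), (274,166) and (274,187) in full px, and the square shaft end about flush out of the hub. I'll fit pose and lean from these.

```bash
cat >> h.py <<'E'
def model(p,pts):  # p: x,y of bar-front centre, yaw, roll ; pts in shaft axes (x toward motor)
    B=R.from_euler('z',p[2]-np.pi/2)*R.from_euler('x',p[3])
    return B.apply(pts)+[p[0],p[1],.170]
E
python3 - <<'E'
from h import *
from scipy.optimize import least_squares
c=cam('scene')
pts=np.array([[0,.12,.021],[0,.12,-.021],[0,-.12,.021],[0,-.12,-.021]])
obs=np.array([[183.5,218],[185.5,242.5],[274,166.5],[273.7,187.5]])
f=lambda p:np.concatenate([(pix(c,P)-o) for P,o in zip(model(p,pts),obs)])
s=least_squares(f,[.57,-.04,0.05,0]); print(s.x,np.degrees(s.x[2:]),np.round(s.fun,1))
for nm in ['top0','scene0']:
    im=cv2.imread(f'pics/{nm}.png')
    if nm=='top0': cv2.imwrite('pics/top0c.png',cv2.resize(im[140:340,390:540],None,fx=3,fy=3,interpolation=3))
c=cam('top'); print([pix(c,P).round(1) for P in model(s.x,pts)])
E
```

```text
[ 0.56741773 -0.03839463  0.04897677  0.23292575] [ 2.80616217 13.34566267] [ 0.5 -0.7 -0.5  0.9  0.6 -0.5 -0.5  0.2]
[array([415.2, 158.5]), array([408.8, 162.9]), array([423.4, 323.3]), array([416.5, 317.4])]
```

View pics/top0c.png

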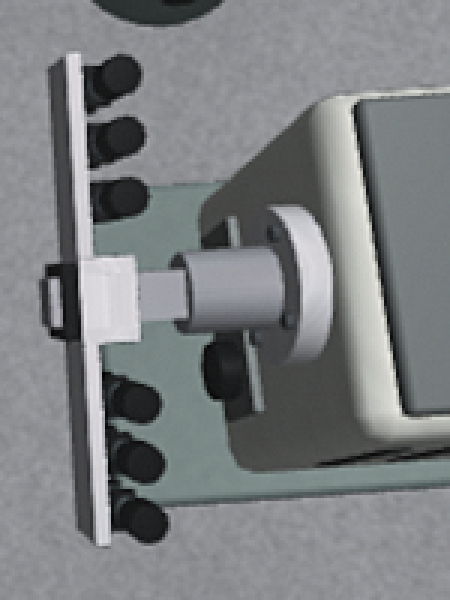

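The crop shows the bar leaning with the +x end raised (about 13°), and a roughly 23 mm gap between hub and shoulder. I'll push the bar's front beside the hub, on the raised side, with shut fingers.

```bash
python3 -m pendant '[[[10,-28,-31,0,0],[10,-28,-31,0,0],[9,-20,-30,0,0],[0,-10,0,0,0],[0,-5,0,0,0],[0,-5,0,0,0],[0,0,0,0,0]]]'; python3 -m pendant '[[[0,-4,0,0,0],[0,-4,0,0,0],[0,-4,0,0,0],[0,-4,0,0,0]]]'
```

```text
time_s: 4.55
eef_pos: [0.5998, -0.0236, 0.1798]
eef_rot: [0.001, 0.685, 0.729, 0.001]
wrist_force: [-0.0, -0.8, 0.4]
opening: -0.002
time_s: 5.05
eef_pos: [0.5994, -0.04, 0.1783]
eef_rot: [0.0, 0.685, 0.729, 0.0]
wrist_force: [1.9, 3.2, 2.1]
opening: 0.0
```

```bash
python3 -m pendant '[[[0,-3,0,0,0],[0,-3,0,0,0],[0,-3,0,0,0]]]'; python3 -m pendant '[[[0,-2,0,0,0],[0,-2,0,0,0],[0,-2,0,0,0]]]'
```

```text
time_s: 5.42
eef_pos: [0.5997, -0.0483, 0.1783]
eef_rot: [-0.0, 0.685, 0.729, 0.001]
wrist_force: [5.5, 12.4, 2.9]
opening: -0.003
time_s: 5.8
eef_pos: [0.5997, -0.0484, 0.1784]
eef_rot: [-0.003, 0.684, 0.729, 0.004]
wrist_force: [5.1, 31.4, 6.2]
opening: 0.001
```

```bash
python3 -m pendant '[[[0,-2,0,0,0],[0,-2,0,0,0]]]'; python3 -m pendant '[[[0,-2,0,0,0],[0,-2,0,0,0]]]'
```

```text
time_s: 6.05
eef_pos: [0.5997, -0.0485, 0.1785]
eef_rot: [-0.005, 0.684, 0.73, 0.007]
wrist_force: [5.8, 42.5, 9.5]
opening: -0.001
time_s: 6.3
eef_pos: [0.5997, -0.0486, 0.1785]
eef_rot: [-0.008, 0.683, 0.73, 0.009]
wrist_force: [5.3, 56.9, 11.0]
opening: -0.0
```

Stopped hard at y = -48.5 mm (57 N): the carrier is home. I'll back off and press down the raised end of the bar to bring the shaft upright.

```bash
python3 -m pendant '[[[0,20,0,0,0],[0,10,30,0,0],[30,0,30,0,0],[40,0,0,0,0],[0,0,0,0,0]]]'
```

```text
time_s: 6.92
eef_pos: [0.6701, -0.034, 0.237]
eef_rot: [-0.0, 0.685, 0.728, -0.001]
wrist_force: [-1.2, 0.3, -1.0]
opening: 0.001
```

```bash
python3 -m pendant '[[[0,-15,0,0,0],[0,0,-15,0,0],[0,0,-6,0,0],[0,0,-4,0,0],[0,0,-4,0,0],[0,0,-4,0,0]]]'; python3 - <<'E'
from h import *
c=cam('scene'); cv2.imwrite('pics/s2.png',cv2.resize(c['img'][120:270,140:340,::-1],None,fx=4,fy=4,interpolation=3))
E
```

```text
time_s: 7.68
eef_pos: [0.6707, -0.048, 0.2071]
eef_rot: [0.002, 0.685, 0.729, 0.001]
wrist_force: [2.7, -0.5, 6.5]
opening: -0.001
```

View pics/s2.png

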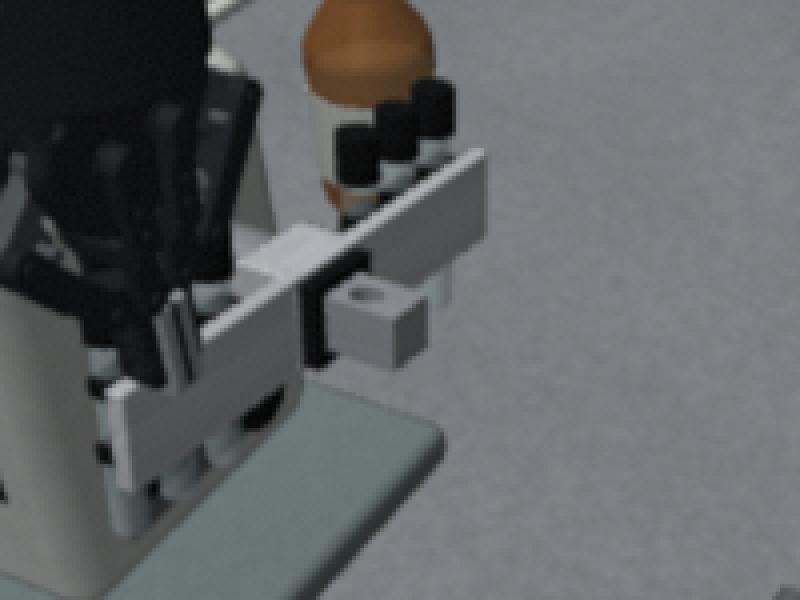

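The carrier is home, the hole is exposed (crop px 367,292), and the fingers are pressing the bar's top edge and turning the shaft. Continuing to level.

```bash
python3 -m pendant '[[[0,0,-4,0,0],[0,0,-4,0,0],[0,0,-4,0,0],[0,0,-3,0,0],[0,0,0,0,0]]]'; python3 -m pendant '[[[0,0,15,0,0],[0,15,25,0,0],[-40,30,30,0,40],[-40,30,0,0,40],[-22,20,0,0,40],[0,0,0,0,40]]]'; python3 - <<'E'
from h import *
c=cam('scene'); cv2.imwrite('pics/s3.png',cv2.resize(c['img'][120:270,140:340,::-1],None,fx=4,fy=4,interpolation=3))
find(c,'scene',['hole','shaft_end','carrier_face'])
c=cam('top'); find(c,'top',['hole','shaft_end','carrier_face'])
cv2.imwrite('pics/t3.png',cv2.resize(c['img'][140:340,390:540,::-1],None,fx=3,fy=3,interpolation=3))
E
```

```text
time_s: 8.35
eef_pos: [0.6715, -0.0478, 0.1925]
eef_rot: [0.003, 0.685, 0.729, 0.002]
wrist_force: [3.9, -0.8, 3.9]
opening: -0.001
time_s: 9.1
eef_pos: [0.5659, 0.0489, 0.2612]
eef_rot: [-0.0, 0.684, 0.729, 0.0]
wrist_force: [0.7, -0.2, 0.3]
opening: 0.466
scene hole [573.2 -43.5 185.5] 0.85 [229. 194.]
scene hole [6.907e+02 9.000e+01 4.000e-01] 0.37 [265. 354.]
scene shaft_end [569.8 -24.4 169.9] 0.57 [241. 204.]
scene carrier_face [567.6 -52.5 175.3] 0.83 [227. 195.]
top hole [565.8 -39.4 182. ] 0.6 [418. 241.]
top shaft_end [571.5 -23.8 168.2] 0.73 [406. 239.]
top carrier_face [574.9 -51.3 174.3] 0.8 [425. 236.]
```

View pics/s3.png

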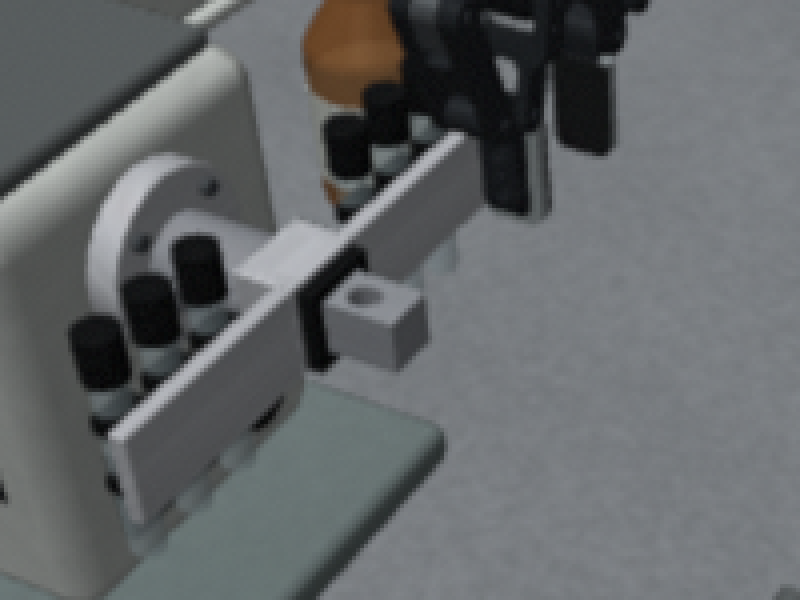

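The bar now looks level and the hole is visible at crop (365,296). I'll grip the bare shaft lightly to square it up and to find its axis in robot coordinates.

```bash
python3 -m pendant '[[[2,0,-50,0,40],[0,0,-53,0,40],[0,-20,0,0,40],[0,-20,0,0,40],[0,-20,0,0,40],[0,-12,0,0,40],[0,-10,0,0,40],[0,0,0,0,40]]]'; python3 -m pendant '[[[0,0,0,0,15],[0,0,0,0,15],[0,0,0,0,15],[0,0,0,0,15]]]'
```

```text
time_s: 10.5
eef_pos: [0.5694, -0.0355, 0.1577]
eef_rot: [0.0, 0.685, 0.728, 0.0]
wrist_force: [0.7, 0.1, -0.6]
opening: 0.467
time_s: 11.0
eef_pos: [0.5706, -0.0345, 0.1578]
eef_rot: [0.001, 0.685, 0.729, 0.001]
wrist_force: [4.5, -1.3, -1.6]
opening: 0.267
```

```bash
python3 -m pendant '[[[1.5,0,0,0,15],[0,0,0,0,15]]]'; python3 - <<'E'
from h import *
o=monitor.get_obs(); print(o['eef_pos'],o['wrist_force'],o['torque'],o['opening'])
c=cam('scene','x'); find(c,'scene',['shaft_end','hole'])
c=cam('top'); find(c,'top',['shaft_end'])
E
```

```text
time_s: 11.25
eef_pos: [0.5707, -0.0345, 0.1578]
eef_rot: [-0.0, 0.685, 0.729, -0.0]
wrist_force: [-2.6, -1.1, 5.4]
opening: 0.264
[ 0.57068513 -0.03445864  0.15778992] [-2.5860528  -1.14877936  5.430362  ] [-0.00353167  0.01086526 -0.10390634] 0.2641099596956012
scene shaft_end [568.7 -23.8 166.7] 0.69 [242. 205.]
scene hole [572.1 -42.6 184.8] 0.81 [230. 194.]
```

Shaft axis found: x = 570.7 at y = -34.5, and the shaft is squared. Next I release it and go above the pin.

```bash
python3 -m pendant '[[[0,0,0,0,40],[0,0,0,0,40],[0,25,0,0,40],[0,30,0,0,40],[-10,45,0,0,40],[-15,50,0,0,40],[-15,50,0,0,40],[-15,50,0,0,40]]]'; python3 -m pendant '[[[-5,50,0,0,40],[0,19,-10,0,40],[0,0,0,0,40],[0,0,0,0,40]]]'; python3 - <<'E'
from h import *
c=cam('wrist','w4'); find(c,'wrist',['pin_grip','pin_collar','ring_end','tube_a','rack'])
c=cam('top'); find(c,'top',['hole','shaft_end','carrier_face'])
c=cam('scene'); find(c,'scene',['hole','shaft_end','pin_grip'])
E
```

```text
time_s: 12.5
eef_pos: [0.5149, 0.2168, 0.1571]
eef_rot: [-0.0, 0.685, 0.729, -0.0]
wrist_force: [0.3, 0.0, -0.3]
opening: 0.469
time_s: 13.0
eef_pos: [0.5108, 0.283, 0.1468]
eef_rot: [-0.0, 0.685, 0.728, -0.001]
wrist_force: [-0.7, -0.8, 0.7]
opening: 0.471
wrist pin_grip [508.  289.7  76.2] 0.68 [319. 239.]
wrist pin_collar [509.9 287.9  49.1] 0.87 [321. 231.]
wrist ring_end [508.6 342.6  55.6] 0.71 [324. 156.]
wrist tube_a [563.2 290.9   5.4] 0.8 [383. 220.]
wrist tube_a [455.4 282.3   9.6] 0.57 [258. 223.]
wrist rack [509.2 286.3  -2.9] 0.57 [321. 219.]
wrist rack [566.5 292.1   6.8] 0.44 [387. 219.]
top hole [566.2 -42.3 182.9] 0.61 [421. 240.]
top shaft_end [570.8 -24.4 169.9] 0.59 [406. 239.]
top shaft_end [543.9 111.1  -0.8] 0.53 [317. 273.]
top carrier_face [573.2 -52.7 174.6] 0.89 [426. 237.]
scene hole [573.8 -46.3 184.9] 0.55 [227. 194.]
scene shaft_end [566.9 -24.2 170.8] 0.79 [242. 203.]
scene pin_grip [507.2 283.4  80.8] 0.57 [432. 290.]
```

View pics/w4.png

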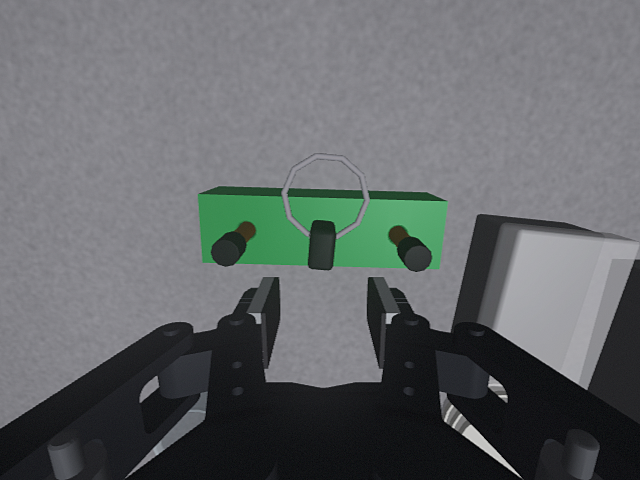

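The wrist view shows the pin's grip at px (321,245) between the tubes' caps (228,250) and (417,256), with the ring away from the gripper. The rack's top face spans rows 195–268. I'll back-project the rack edges for its y and yaw.

```bash
python3 - <<'E'
from h import *
c=cam('wrist')
f=240/np.tan(np.radians(c['vfov']/2))
def bp(u,v,z):
    d=rot(c['orientation']).apply([(u-c['cx'])/f,(v-c['cy'])/f,1]); return (np.array(c['origin'])+d*(z-c['origin'][2])/d[2])*1000
for u,v,z in [(200,193,.051),(445,200,.051),(203,262,.051),(439,268,.051),(228,250,.106),(417,256,.106),(321,258,.097),(321,234,.097),(321,219,.097)]: print(u,v,bp(u,v,z).round(1))
print(monitor.get_obs()['eef_pos'])
E
```

```text
200 193 [421.4 312.5  51. ]
445 200 [597.2 318.5  51. ]
203 262 [421.9 260.3  51. ]
439 268 [600.8 266.6  51. ]
228 250 [456.2 289.  106. ]
417 256 [565.3 292.2 106. ]
321 258 [510.1 284.5  97. ]
321 234 [509.1 299.5  97. ]
321 219 [508.6 308.6  97. ]
[0.51073708 0.28426877 0.14730691]
```

```bash
python3 -m pendant '[[[0,6,-28,0,40],[0,0,-25,0,40],[0,0,-15,0,40],[0,0,-10,0,40],[0,0,0,0,40]]]'; python3 -m pendant '[[[0,0,0,0,8],[0,0,0,0,8],[0,0,0,0,8],[0,0,0,0,8]]]'
```

```text
time_s: 14.38
eef_pos: [0.5105, 0.2901, 0.0689]
eef_rot: [-0.0, 0.685, 0.729, -0.0]
wrist_force: [0.6, -0.6, 1.2]
opening: 0.469
time_s: 14.88
eef_pos: [0.511, 0.2904, 0.0702]
eef_rot: [0.0, 0.685, 0.729, 0.0]
wrist_force: [-3.4, 0.1, 6.1]
opening: 0.176
```

```bash
python3 -m pendant '[[[0,0,25,0,8],[0,0,40,0,8],[0,0,45,0,8],[0,-20,40,0,8],[10,-40,40,0,8],[10,-45,4,0,8],[10,-45,0,0,8],[10,-45,0,0,8]]]'; python3 -m pendant '[[[10,-45,0,0,8],[10,-40,0,0,8],[0,-32,0,0,8],[0,-15,0,0,8],[0,0,0,0,8],[0,0,0,0,8]]]'; python3 - <<'E'
from h import *
print(monitor.get_obs()['eef_pos'])
for n in ['top','scene']:
    c=cam(n,n+'5'); find(c,n,['pin_collar','pin_grip','ring_end','hole','shaft_end'])
cv2.imwrite('pics/s5.png',cv2.resize(c['img'][100:250,140:340,::-1],None,fx=4,fy=4,interpolation=3))
E
```

```text
time_s: 15.88
eef_pos: [0.5511, 0.0937, 0.2635]
eef_rot: [0.0, 0.685, 0.729, 0.0]
wrist_force: [-0.2, 0.5, -1.4]
opening: 0.175
time_s: 16.62
eef_pos: [0.5707, -0.0356, 0.2633]
eef_rot: [-0.0, 0.685, 0.729, 0.0]
wrist_force: [-0.3, 0.9, -1.6]
opening: 0.171
[ 0.57069156 -0.0356498   0.263289  ]
top pin_collar [568.4 292.2   2.8] 0.22 [221. 261.]
top ring_end [567.5  15.4 249.1] 0.74 [388. 229.]
top hole [566.8 -39.9 179.2] 0.55 [418. 240.]
top shaft_end [572.6 -22.6 168.8] 0.97 [405. 238.]
scene pin_collar [566.8 -34.5 249.6] 0.56 [231. 158.]
scene pin_grip [570.  -40.  271.7] 0.81 [225. 145.]
scene ring_end [564.   19.2 259.3] 0.65 [261. 162.]
scene ring_end [506.7 284.1   3.6] 0.35 [425. 321.]
scene hole [573.7 -43.4 187.4] 0.59 [228. 193.]
scene shaft_end [565.7 -24.6 171. ] 0.88 [242. 202.]
```

View pics/s5.png

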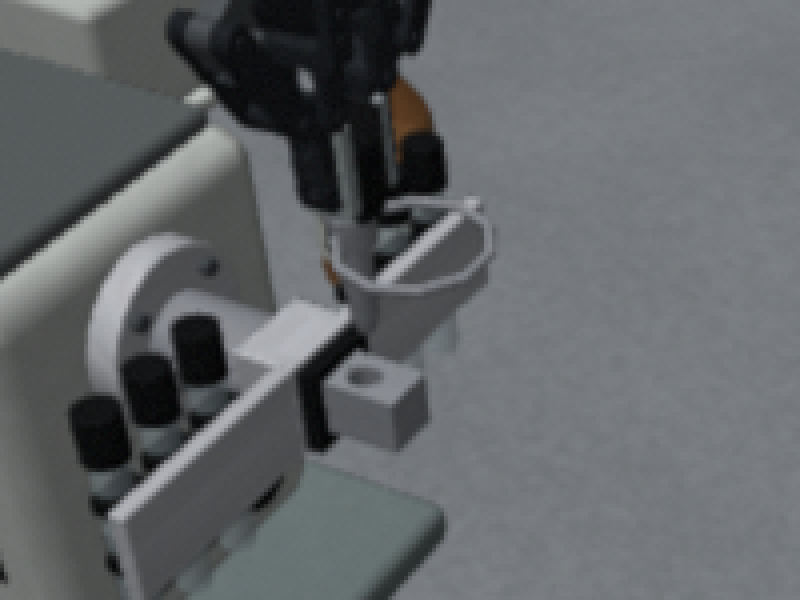

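The crop shows the pin held upright above the hole (hole at crop 365,376; pin tip near 370,340), with the ring out over the shaft end. I'll check the tip and hole consistency numerically in the two cameras.

```bash
python3 - <<'E'
from h import *
from scipy.optimize import least_squares
c=cam('scene')
def yz(px,x,z=None):
    pass
for y in (-.040,-.0425,-.045): print('hole',y,pix(c,[.5711,y,.182]).round(1))
for y in (-.033,-.0355,-.038): print('tip',y,pix(c,[.5707,y,.2041]).round(1),'collar',pix(c,[.5707,y,.2441]).round(1))
a=c['img'][100:200,205:255,::-1]; cv2.imwrite('pics/s6.png',cv2.resize(a,None,fx=6,fy=6,interpolation=cv2.INTER_CUBIC))
E
```

```text
hole -0.04 [231.5 195.4]
hole -0.0425 [230.2 194.9]
hole -0.045 [228.9 194.4]
tip -0.033 [233.6 185.1] collar [230.4 163. ]
tip -0.0355 [232.3 184.6] collar [229.1 162.6]
tip -0.038 [231.  184.1] collar [227.7 162.1]
```

View pics/s6.png

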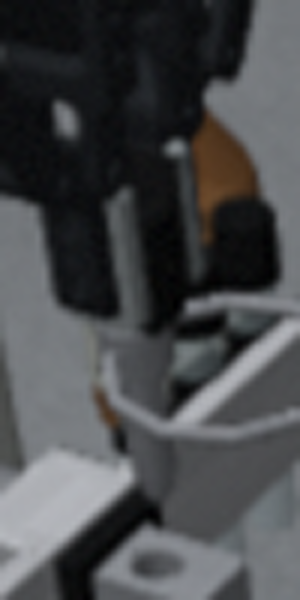

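```bash
python3 -m pendant '[[[0.5,-5.5,0,0,8],[0,0,-10,0,8],[0,0,-8,0,8],[0,0,-4,0,8],[0,0,-3,0,8]]]';  python3 -m pendant '[[[0,0,-3,0,8],[0,0,-3,0,8]]]'
```

```text
time_s: 17.9
eef_pos: [0.5711, -0.0422, 0.2378]
eef_rot: [-0.0, 0.685, 0.729, -0.0]
wrist_force: [0.6, -1.0, -1.3]
opening: 0.179
time_s: 18.15
eef_pos: [0.5717, -0.0417, 0.2329]
eef_rot: [0.0, 0.685, 0.729, 0.001]
wrist_force: [-0.9, 4.5, 5.0]
opening: 0.176
```

```bash
python3 -m pendant '[[[0,0.8,-3,0,8],[0,0,-3,0,8],[0,0,-3,0,8]]]';  python3 -m pendant '[[[0,0,-4,0,8],[0,0,-4,0,8]]]'
```

```text
time_s: 18.52
eef_pos: [0.5715, -0.0409, 0.2233]
eef_rot: [-0.0, 0.685, 0.729, 0.001]
wrist_force: [1.1, 5.6, 2.7]
opening: 0.18
time_s: 18.77
eef_pos: [0.5714, -0.0408, 0.2152]
eef_rot: [-0.0, 0.685, 0.729, 0.001]
wrist_force: [-0.4, 6.0, 3.5]
opening: 0.177
```

```bash
python3 -m pendant '[[[0,0.5,-4,0,8],[0,0,-4,0,8],[0,0,-3,0,8]]]';  python3 -m pendant '[[[0,0,-2,0,8],[0,0,-2,0,8],[0,0,0,0,8]]]'
```

```text
time_s: 19.15
eef_pos: [0.5712, -0.0404, 0.2039]
eef_rot: [-0.0, 0.685, 0.729, 0.0]
wrist_force: [0.2, 5.2, 2.9]
opening: 0.178
time_s: 19.52
eef_pos: [0.5713, -0.0404, 0.2012]
eef_rot: [-0.0, 0.685, 0.729, 0.0]
wrist_force: [-2.9, 6.9, 9.3]
opening: 0.177
```

```bash
python3 -m pendant '[[[0,0,-2,0,8],[0,0,-2,0,8],[0,0,-3,0,8],[0,0,0,0,8]]]'; python3 - <<'E'
from h import *
c=cam('scene'); cv2.imwrite('pics/s7.png',cv2.resize(c['img'][120:240,180:300,::-1],None,fx=5,fy=5,interpolation=3))
find(c,'scene',['pin_collar','ring_end','hole'])
E
```

```text
time_s: 20.02
eef_pos: [0.5716, -0.0404, 0.2007]
eef_rot: [0.001, 0.685, 0.729, 0.001]
wrist_force: [-21.0, 10.0, 45.7]
opening: 0.181
scene pin_collar [566.7 -38.2 184.9] 0.55 [234. 193.]
scene ring_end [566.8  17.2 197.5] 0.5 [262. 197.]
scene hole [573.1 -43.6 186.2] 0.56 [228. 193.]
```

View pics/s7.png

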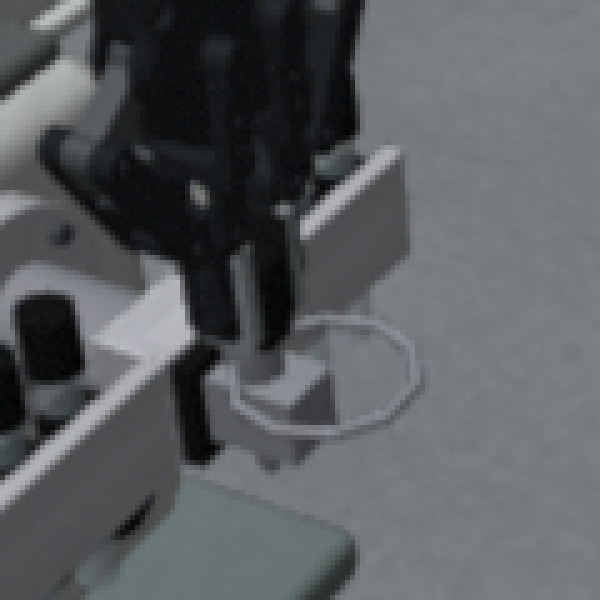

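The pin tip shows below the shaft (crop 268,465), and the collar sits on the bar: z stopped at 200.7 mm under 46 N. I'll relieve the load, release and retreat upward, then shut the fingers and go above the ring's far end.

```bash
python3 -m pendant '[[[0,-1,10,0,8],[0,0,0,0,40],[0,0,0,0,40],[0,0,0,0,40],[0,0,20,0,40],[0,0,35,0,40],[0,0,10,0,0],[-3,40,0,0,0]]]'; python3 -m pendant '[[[0,12,0,0,0],[0,0,0,0,0],[0,0,0,0,0]]]'; python3 - <<'E'
from h import *
for n in ['scene','top']:
    c=cam(n); find(c,n,['pin_grip','pin_collar','ring_end','hole'])
    if n=='scene': cv2.imwrite('pics/s8.png',cv2.resize(c['img'][120:240,180:300,::-1],None,fx=5,fy=5,interpolation=3))
E
```

```text
time_s: 21.22
eef_pos: [0.5689, -0.0038, 0.2685]
eef_rot: [0.001, 0.686, 0.727, 0.0]
wrist_force: [0.4, 0.7, -0.8]
opening: 0.053
time_s: 21.6
eef_pos: [0.5682, 0.0093, 0.2677]
eef_rot: [-0.0, 0.685, 0.729, -0.0]
wrist_force: [0.4, 0.6, 0.3]
opening: 0.002
scene pin_grip [570.3 -46.6 214.3] 0.94 [226. 177.]
scene pin_collar [565.8 -37.4 186.8] 0.64 [235. 192.]
scene ring_end [562.7  14.4 199.3] 0.72 [262. 194.]
scene hole [573.2 -45.1 187. ] 0.93 [228. 192.]
top pin_grip [567.9 -41.8 217.2] 0.59 [426. 234.]
top pin_collar [568.8 -35.8 189.7] 0.45 [417. 237.]
top pin_collar [5.634e+02 2.913e+02 3.000e-01] 0.35 [222. 263.]
top hole [565.6 -40.8 178.5] 0.65 [419. 241.]
```

View pics/s8.png

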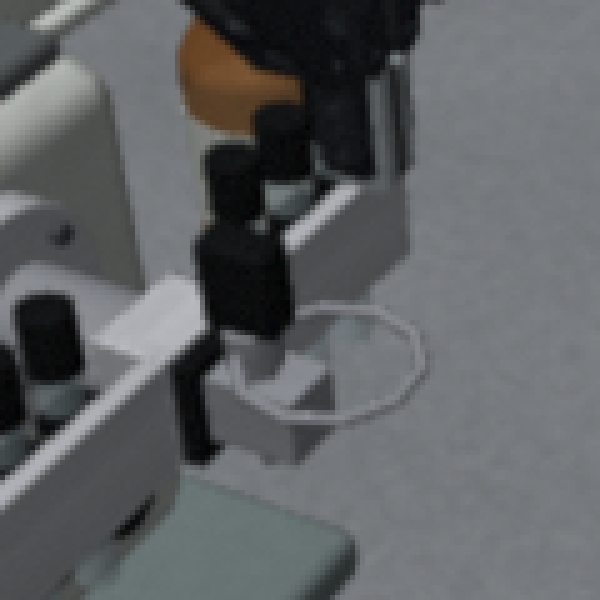

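The ring and grip stand about 2–4 mm higher than before, so the release seems to have lifted the pin a little. I'll press the grip's top (228 mm when home) with shut fingers.

```bash
python3 -m pendant '[[[3,-30,0,0,0],[0,-21,0,0,0],[0,0,-15,0,0],[0,0,-10,0,0],[0,0,-6,0,0],[0,0,-3,0,0]]]'; python3 -m pendant '[[[0,0,-3,0,0],[0,0,-3,0,0],[0,0,0,0,0]]]'; python3 -m pendant '[[[0,0,-4,0,0],[0,0,-4,0,0],[0,0,0,0,0]]]'
```

```text
time_s: 22.85
eef_pos: [0.571, -0.0403, 0.2336]
eef_rot: [-0.0, 0.685, 0.729, -0.0]
wrist_force: [0.0, 0.1, -0.5]
opening: 0.002
time_s: 23.22
eef_pos: [0.5712, -0.0409, 0.2283]
eef_rot: [0.0, 0.685, 0.729, -0.0]
wrist_force: [-0.0, -0.5, 1.0]
opening: 0.0
time_s: 23.6
eef_pos: [0.574, -0.0412, 0.2276]
eef_rot: [0.004, 0.685, 0.729, 0.002]
wrist_force: [-9.9, 3.2, 33.4]
opening: 0.002
```

```bash
python3 -m pendant '[[[0,0,12,0,0],[0,0,25,0,0],[-3,30,0,0,0],[0,22,0,0,0],[0,0,0,0,0]]]'; python3 - <<'E'
from h import *
c=cam('scene'); cv2.imwrite('pics/s9.png',cv2.resize(c['img'][120:240,150:310,::-1],None,fx=5,fy=5,interpolation=3))
find(c,'scene',['pin_grip','pin_collar','ring_end','carrier_face'])
c=cam('top');find(c,'top',['pin_grip','pin_collar','ring_end','carrier_face'])
E
```

```text
time_s: 24.22
eef_pos: [0.5679, 0.0122, 0.2569]
eef_rot: [-0.0, 0.684, 0.729, -0.0]
wrist_force: [1.2, -0.6, -0.2]
opening: 0.002
scene pin_grip [569.6 -38.3 186.7] 0.74 [233. 193.]
scene pin_collar [567.9 -36.5 187.4] 0.96 [234. 192.]
scene ring_end [564.1  16.1 196.9] 0.45 [263. 196.]
scene ring_end [ 572.4 -131.    -2.3] 0.24 [204. 259.]
scene carrier_face [567.8 -51.2 175.1] 0.83 [228. 196.]
scene carrier_face [ 5.760e+02 -1.334e+02 -3.000e-01] 0.5 [202. 259.]
top pin_grip [571.8 -40.9 211. ] 0.47 [424. 232.]
top pin_grip [564.2 291.6   1.6] 0.37 [221. 263.]
top pin_collar [567.1 -35.5 183.2] 0.38 [416. 239.]
top pin_collar [568.6 -40.7 181.2] 0.29 [419. 239.]
top ring_end [542.6 109.2  -1.4] 0.48 [318. 273.]
top carrier_face [576.  -50.5 173.8] 0.83 [424. 235.]
```

No more pictures can be viewed, so I'll compare the frames numerically (ring patch position: pressed home / after release / after the re-press).

```bash
python3 - <<'E'
from h import *
s7=cv2.imread('pics/s7.png'); s8=cv2.imread('pics/s8.png'); s9=cv2.imread('pics/s9.png')[:,150:750]
for nm,(y0,y1,x0,x1) in {'ring':(310,445,345,430),'shaftcorner':(400,470,285,340),'barRight':(150,270,370,420)}.items():
    T=s7[y0:y1,x0:x1]
    for n,s in (('s8',s8),('s9',s9)):
        r=cv2.matchTemplate(s,T,cv2.TM_CCOEFF_NORMED); _,m,_,l=cv2.minMaxLoc(r); print(nm,n,(l[0]-x0)/5,(l[1]-y0)/5,round(m,3))
c=cam('scene')
print(pix(c,[.568,.015,.189]),pix(c,[.568,.015,.194]))
E
```

```text
ring s8 1.0 -2.0 0.769
ring s9 1.0 -1.0 0.775
shaftcorner s8 4.0 -25.0 0.791
shaftcorner s9 0.0 0.0 0.965
barRight s8 -58.0 -15.0 0.812
barRight s9 -58.0 -15.0 0.812
[261.0734856  201.71134775] [260.81510984 199.09794176]
```

The re-press matches home: contact at 228 mm and a stop at 227.6 mm under 33 N, where 228 is expected. Now I fold the ring down over the shaft end.

```bash
python3 -m pendant '[[[0,1,-25,0,0],[0,0,-25,0,0],[0,0,-10,0,0],[0,0,-5,0,0],[0,0,-5,0,0]]]'; python3 -m pendant '[[[0,0,-6,0,0],[0,-1,-6,0,0]]]'; python3 -m pendant '[[[0,-2,-6,0,0],[0,-2,-5,0,0]]]'
```

```text
time_s: 25.4
eef_pos: [0.569, 0.0121, 0.1881]
eef_rot: [0.001, 0.685, 0.729, 0.001]
wrist_force: [-0.3, 2.1, 3.0]
opening: 0.002
time_s: 25.65
eef_pos: [0.5688, 0.0109, 0.1758]
eef_rot: [0.001, 0.685, 0.729, 0.0]
wrist_force: [-1.3, -1.1, 4.1]
opening: 0.001
time_s: 25.9
eef_pos: [0.5686, 0.0065, 0.1642]
eef_rot: [0.001, 0.685, 0.729, -0.0]
wrist_force: [0.6, -2.4, 4.1]
opening: 0.001
```

Ring contact at 4 N and folding. Continuing.

```bash
python3 -m pendant '[[[0,-2,-6,0,0],[0,-2,-5,0,0]]]'; python3 -m pendant '[[[0,-1,-5,0,0],[0,0,-5,0,0]]]'; python3 -m pendant '[[[0,0,-5,0,0],[0,0,0,0,0]]]'
```

```text
time_s: 26.15
eef_pos: [0.569, 0.0016, 0.1536]
eef_rot: [0.001, 0.685, 0.729, -0.0]
wrist_force: [0.3, -5.5, 6.4]
opening: -0.001
time_s: 26.4
eef_pos: [0.5708, -0.0022, 0.146]
eef_rot: [0.005, 0.685, 0.729, -0.001]
wrist_force: [-1.7, -18.4, 22.0]
opening: 0.0
time_s: 26.65
eef_pos: [0.567, 0.0023, 0.1368]
eef_rot: [-0.001, 0.685, 0.728, -0.001]
wrist_force: [-1.2, 0.5, -0.3]
opening: -0.008
```

```bash
python3 - <<'E'
from h import *
for n in ['scene','top','wrist']:
    c=cam(n,n+'10'); find(c,n,['ring_end','ring','pin_grip','pin_collar','hole'])
    print([pix(c,P).round() for P in ([.571,-.0425,.133],[.568,.015,.189])])
E
```

```text
scene ring_end [568.1 -38.5 138.9] 0.5 [236. 216.]
ring it knows: beaker, carrier_face, dishes, hole, marker, mixer, pin_collar, pin_grip, rack, ring_end, shaft_end, tip_box, tube
scene pin_grip [568.6 -42.3 210.8] 0.8 [229. 179.]
scene pin_collar [568.3 -33.9 187.3] 0.82 [235. 193.]
scene pin_collar [571.6 -42.9 185.1] 0.22 [230. 193.]
scene hole [572.  -40.4 186.8] 0.69 [231. 193.]
[array([234., 219.]), array([261., 202.])]
top ring_end [566.8 -42.1 131.6] 0.47 [413. 246.]
ring it knows: beaker, carrier_face, dishes, hole, marker, mixer, pin_collar, pin_grip, rack, ring_end, shaft_end, tip_box, tube
top pin_collar [565.3 -38.3 181. ] 0.75 [418. 241.]
top hole [567.7 -38.4 183.4] 0.94 [418. 239.]
top hole [5.057e+02 2.882e+02 3.000e-01] 0.48 [222. 294.]
[array([413., 244.]), array([382., 238.])]
ring it knows: beaker, carrier_face, dishes, hole, marker, mixer, pin_collar, pin_grip, rack, ring_end, shaft_end, tip_box, tube
[array([322., 369.]), array([323., 324.])]
```

Both cameras put ring_end at about (568,-40,135), under the shaft: it has snapped shut. I'll withdraw forward, then press once more on the grip's top to confirm the seat.

```bash
python3 -m pendant '[[[0,25,0,0,0],[0,15,20,0,0],[0,0,50,0,0],[0,0,50,0,0],[3,-40,0,0,0],[0,-43,0,0,0],[0,0,-15,0,0],[0,0,-6,0,0]]]'; python3 -m pendant '[[[0,0,-4,0,0],[0,0,0,0,0]]]'
```

```text
time_s: 28.4
eef_pos: [0.5704, -0.0405, 0.2357]
eef_rot: [-0.001, 0.685, 0.728, -0.0]
wrist_force: [0.8, -0.2, -0.7]
opening: -0.003
time_s: 28.65
eef_pos: [0.5711, -0.04, 0.2329]
eef_rot: [-0.0, 0.684, 0.729, -0.0]
wrist_force: [-0.5, 0.6, 0.0]
opening: -0.001
```

```bash
python3 -m pendant '[[[0,0,-3,0,0],[0,0,0,0,0]]]'; python3 -m pendant '[[[0,0,-3,0,0],[0,0,-3,0,0],[0,0,0,0,0]]]'
```

```text
time_s: 28.9
eef_pos: [0.5712, -0.0407, 0.2302]
eef_rot: [-0.0, 0.685, 0.729, -0.0]
wrist_force: [0.7, 0.9, -0.4]
opening: 0.005
time_s: 29.28
eef_pos: [0.5724, -0.0411, 0.2278]
eef_rot: [0.002, 0.685, 0.729, 0.001]
wrist_force: [-5.5, 1.5, 16.3]
opening: -0.001
```

Seated: stop at 227.8 mm, with no contact above about 229. Now I retreat and do the final checks.

```bash
python3 -m pendant '[[[0,0,15,0,0],[0,0,30,0,0],[-20,40,0,0,0],[-20,50,0,0,0],[-20,50,0,0,0],[-20,50,0,0,0],[0,0,0,0,0],[0,0,0,0,0]]]'; python3 - <<'E'
from h import *
for n in ['scene','top']:
    c=cam(n,n+'11'); find(c,n,['ring_end','pin_grip','pin_collar','carrier_face','shaft_end','beaker','dishes','marker','tip_box','tube_a','rack'])
E
```

```text
time_s: 30.28
eef_pos: [0.4915, 0.1489, 0.2696]
eef_rot: [0.0, 0.685, 0.729, 0.0]
wrist_force: [-0.5, 0.3, 0.2]
opening: -0.002
scene ring_end [570.3 -40.6 140.4] 0.43 [235. 215.]
scene pin_grip [569.8 -43.6 212.7] 0.92 [228. 178.]
scene pin_collar [569.5 -38.5 186.3] 0.92 [233. 193.]
scene pin_collar [569.6 -54.2 171.1] 0.17 [226. 198.]
scene carrier_face [569.  -52.9 174. ] 0.82 [226. 196.]
scene shaft_end [568.  -25.8 171.7] 0.66 [241. 202.]
scene beaker [418.6 123.3  -1.6] 0.78 [361. 257.]
scene dishes [691.5  89.6   1.4] 0.93 [264. 354.]
scene marker [541.5 105.2   1.3] 0.75 [321. 295.]
scene tip_box [681.2 236.1   0.9] 0.63 [350. 391.]
scene tip_box [ 5.735e+02 -1.326e+02 -1.000e-01] 0.51 [203. 258.]
top ring_end [568.9 -44.1 129.9] 0.41 [414. 245.]
top pin_grip [569.8 -39.9 211.6] 0.94 [423. 233.]
top pin_grip [572.8 -21.3 169. ] 0.74 [404. 238.]
top pin_collar [568.2 -42.6 212.7] 0.65 [425. 234.]
top pin_collar [567.8 -37.3 186.7] 0.63 [418. 239.]
top carrier_face [576.1 -52.5 172.5] 0.84 [425. 235.]
top shaft_end [570.7 -22.8 165.6] 0.69 [405. 240.]
top shaft_end [689.7  94.    1.2] 0.17 [325. 198.]
top beaker [424.2 121.9   2. ] 0.64 [312. 338.]
top dishes [690.9  93.3   1.9] 0.39 [325. 197.]
top marker [542.9 110.3  -2.7] 0.53 [317. 273.]
top tip_box [690.1  90.7   3.4] 0.35 [327. 197.]
top tube_a [451.2 284.    4.3] 0.65 [223. 323.]
top tube_a [421.7 122.5   1.4] 0.25 [311. 339.]
```

```bash
python3 - <<'E'
from h import *
for n,rs in {'top':{'tubeA':(245,270,200,235),'tubeB':(312,335,200,235)},'scene':{'tubeA':(250,290,436,460),'tubeB':(300,335,412,434)}}.items():
    a=cv2.imread(f'pics/{n}0.png').astype(int); b=cv2.imread(f'pics/{n}11.png').astype(int)
    for k,(y0,y1,x0,x1) in rs.items(): print(n,k,np.abs(a-b)[y0:y1,x0:x1].mean().round(2),np.abs(a-b)[y0:y1,x0:x1].max())
print(order.hand_in())
E
```

```text
top tubeA 55.1 121
top tubeB 15.88 43
scene tubeA 5.6 115
scene tubeB 4.1 88
the job is handed in; nothing more can be done
None
```

I finished the job and handed it in at about 31 s on the robot's clock. The carrier is home, the lock pin is in, and its ring is shut round the shaft. One check, on the two rack tubes, was left unsettled.

- **Carrier:** I slid it back until it stopped hard at 57 N. I then pressed its raised end down until the shaft was upright, and squared the shaft by gripping it. The networks put the carrier face at about y = −52.7 mm at the end, the same as just after the slide.
- **Pin:** It went in until its collar stopped on the bar, at 46 N. After release, the pictures suggested it had lifted 2–4 mm. Two later presses on its top stopped at 227.6 mm (33 N) and 227.8 mm (16 N), where 228 mm is expected, so it is seated.
- **Ring:** It folded at about 4 N and peaked at 22 N just before it snapped over. Both cameras then put its far end under the shaft, at about (569, −42, 135) mm; closed, it should be near z = 133 mm. The networks' confidence there was only about 0.4–0.5.
- **Bystanders:** The beaker, dishes and marker were found within about 3 mm of where they started in both cameras, and the tip box in the scene camera only.
- **Rack tubes (not settled):** In the last top picture the networks found only one of the two tubes. My before/after picture comparison there also showed large differences, averaging 55 and 16 grey levels in the top view but only 4–6 in the scene view. The arm, parked near that line of sight, or its shadow may explain this. I handed in without confirming it, though nothing in the wrist forces suggested a tube was touched.

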